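Shut the carver's chisel chest

ROBOT

A 6-joint arm with a two-finger parallel gripper is mounted at the origin on the work surface. World frame = base frame: x ahead of the robot, y to its left, z up, the work surface at z = 0. Lengths are in m, angles in rad, forces in N, time in s.
With the tool pointing down it reaches from about 0.35 to 0.85 m from the base axis. Payload 8.1 kg.
Tool frame: the origin (TCP) lies midway between the tips of the shut fingers; the grasp point (between the pads) lies robot.grip_depth behind it (robot.grip_depth is the distance from the TCP to the grasp point, in m); z points along the fingers, y is the line along which they close (so a half turn about z gives the same grasp; the last joint's range is limited). The gripper opens to 93 mm and grips with 3 to 60 N. Pads are 15 mm wide; open, the fingers measure 128 mm over their backs; the gripper's body (75 mm by 188 mm) begins 65 mm behind the grasp point.
Start: joints at [-1.423, 0.13, 1.488, -0, 1.523, -0.085], TCP at [0.138, -0.584, 0.187] pointing down, gripper open.
Joint ranges: [-2.96, 2.96], [-0.89, 2.26], [0.02, 2.5], [-1.34, 4.48], [0, 2.73], [-2.66, 2.66]. Speed limits (rad/s): [2.39, 2.39, 2.79, 3.14, 3.14, 3.14].

INTERFACE

Orientations are given as a rotation vector (axis times angle).
In Python, from plant import robot gives the robot as it stands.
- The arm moves only by the tool carry_out, never from a script. Its argument "rows" is a list of rows, each a list of 6 numbers: the shift along the tool's x, y, z in m, then the turn, a rotation vector about the tool's x, y, z in degrees. A call has 1 to 12 rows; each row is the pose to reach, as a shift and turn from the pose commanded when the call began, along the tool's axes at that moment; what a row does not reach only later rows make up. A row lasts 1/8 s, in which the tool goes at most 62.5 mm and 10.7 degrees, less where a joint would pass 70% of its speed; a pose out of reach is approached as far as the arm can. A call with a gripper value outside its range is refused whole. "jaw" is the closure in counts, from 0 (fully open) to 255 (shut), set as the call begins (left out, the last holds). The fingers move at their own pace and stop on an object; "force" is the grip in N (left out, the last holds). Time passes only in rows, so rows that repeat a pose let the fingers close. It gives the time, the measured TCP pose, the force, the opening and the grip force at its end, in the units of the state.
- robot.read_state(): the state, without advancing time (a new reading comes with each control period).
- robot.read_camera(name): name is "scene" or "top"; returns the picture (480x640x3 uint8, red, green, blue); there is no depth.
- robot.camera_model(name): a dict with "fx", "fy", "cx", "cy" (pixels), "R" (3x3) and "t" (3): a world point X has camera coordinates R X + t. Camera axes: x right, y down, z forward; pixel columns grow to the right and rows downward; lengths in m; the calibration is good to about 2 mm. A picture is of the moment at which its call begins. camera_model takes no time and is no camera call.
- robot.close_job(): hands the job in; it is judged then, once.
Trained networks look in the newest picture that a camera, given by its name, has taken for a name from the list of things; names that differ only in an ending like _2 or _b are one class to them, and where a whole thing is asked for, a point or a joint stands for the part that bears it (a point fixed in the world has none). Each returns a list of dicts, best first, with "conf" (0 to 1); they miss things now and then, are a little off and sometimes report something else, mostly with a low value. They report only what shows in the picture. A call takes as long as a camera call.
- robot.outline_of(camera, target): "pixels" (480x640 bool, what is visible of it) and "pixel" ([column, row] in pixels, amid what is visible of it).
The state is a dict: "t": time; "q": joint angles; "dq": joint speeds; "joint_torque": joint torques, N m; "tool_pos": TCP position; "orientation": TCP orientation; "force": force on the tool from outside, world axes, zero at the start; "wrist_torque": the same for the moment, N m; "opening": finger opening in m; "gripper_force": force on a finger pad.
Only numpy, scipy, OpenCV 4.12 (cv2) and the standard library are available. Lean on these libraries where they do the work, as an engineer would, in place of code of your own. Each camera call takes 0.05 s, during which the arm holds its last target. There are 200 camera calls.

TASK

The carver is done for the day: shut the chisel chest by pushing with the fingertips. First gently push both open drawers fully home, in either order, then slide the lid fully shut. Do not slam anything or pull anything further open, and leave the tools and other things standing around the chest where they are.

Things in the scene. Friction and masses are not known exactly. Their poses are not given: they have to be found in the camera images.
- chest: Low wooden chest fixed to the bench, 200 deep (x) x 340 wide (y), case 102 high, 111 with its lid. Origin: centre of the underside. Its +x points from front to back and its -x side (with the two drawer fronts) faces the robot, turned by up to about 0.2 rad; +y is its left seen from the robot; z up. Nothing stands in front of the drawers.
- drawer_left (a joint): How far (m) the left (+y) drawer is pulled out towards the chest's -x; 0 is fully home. Runs 0 to 0.12 against light friction (about 2 N) and stays where it is left; hard stop at 0.
- drawer_right (a joint): The same for the right (-y) drawer.
- drawer_left_front (a point): Centre of the outer face of the left drawer's dark flat front, 158 wide x 54 high (12 to 66 mm above the bench), 14 thick; it moves with the drawer. When home the face stands 14 mm proud of the case. A brass plate on it is flat. Behind the front a fitted tool insert fills the drawer to 5 to 10 mm below the front's top edge.
- drawer_right_front (a point): The same for the right drawer.
- lid (a joint): How far (m) the sliding lid stands open, moved towards the chest's +y so that it overhangs the left side; 0 is fully shut. Runs 0 to 0.14 against light friction (about 2.5 N) and stays where it is left; hard stop at 0. It cannot lift.
- lid_shoulder (a point): Point on the lid: the pale lid plate (178 in x, 324 in y, 9 thick, top 96.5 mm above the bench) carries a dark raised field, 150 in x, 220 in y, 14 high. This point is the middle of the foot of the field's +y face (which looks to the chest's +y), at the level of the plate's top; the plate runs on 56 mm beyond it to +y. Push that face, or the plate's end, towards the chest's -y.
- mallet: Bystander, loose: round wooden carver's mallet standing on its head, 90 diameter x 215 high (mm). Origin: centre of its underside.
- stone: Bystander, loose: grey sharpening stone lying flat, 160 x 60 x 26 (mm). Origin: centre of its underside.
- chisel: Bystander, loose: blue-handled chisel lying along its own x, blade towards +x, 245 long, 29 high (mm). Origin: on the bench below it, 15 mm past the handle's end on the blade side.
- wax: Bystander, loose: small round green wax jar with brass lid, 76 diameter x 50 high (mm). Origin: centre of its underside.
- mug: Bystander, loose: white mug with pencils, 76 diameter, pencils to 156 high (mm). Origin: centre of its underside.
- glue: Bystander, loose: yellow glue bottle, 60 diameter x 170 high (mm). Origin: centre of its underside.

How it is judged:
On the way, in this order (a step that is already met when the one before it is completed fails the run):
1. both drawers are fully home (within 4 mm) while the lid is still open (value of joint each of drawer_left, drawer_right below 0.004 m and value of joint lid above 0.03 m), for 0.2 s.
2. the lid is fully shut (within 4 mm), the drawers still home (value of joint each of drawer_left, drawer_right, lid below 0.004 m), for 0.2 s.
At the end, for the whole second after the job is handed in: Both drawers and the lid are within 4 mm of fully shut, and every loose thing stands within 20 mm of where it began (all of step 2 and distance of each of mallet, stone, chisel, wax, mug, glue from where it was at the start of the episode below 0.02 m); the robot touches nothing.
It fails at once if a drawer or the lid is slammed (closing faster than 0.5 m/s) (velocity of joint any of drawer_left, drawer_right, lid below -0.5 m/s).
It fails at once if a drawer (past 100 mm) or the lid (past 128 mm) is pulled further open (value of joint any of drawer_left, drawer_right above 0.1 m or value of joint lid above 0.128 m).
It fails at once if the lid is shut before both drawers are home (value of joint lid below 0.004 m and value of joint any of drawer_left, drawer_right above 0.01 m).
It fails at once if a loose thing is moved, lifted or carried more than 30 mm (distance of any of mallet, stone, chisel, wax, mug, glue from where it was at the start of the episode above 0.03 m).
It also fails if it takes over 58 s, if anything falls off the work surface, if the arm or the gripper's body presses on something with over 40 N, if the wrist force passes 120 N, or if a joint passes its speed limit or range.

## Working session

There is one attempt and no reset: what is moved stays moved. The work goes in short steps, Python scripts to look and compute and a tool call to move; the robot and the scene stay as the last step left them, time stands still between calls to the robot, and variables do not carry over. Pictures are saved under pics/ and viewed, at most 10 in all, crops included, and the job is handed in when it is done.

Besides the shell and the picture viewer there is one more tool, called after "Call:" as a command line: name --pt "numbers of a row" for each row, then --argument value for the rest. carry_out: Moves the arm, as the interface text tells. Its arguments: {"type":"object","properties":{"rows":{"type":"array"},"jaw":{"type":"number"},"force":{"type":"number"}},"required":["rows"]}

```bash
mkdir -p pics; ls; cat > h.py <<'E'
import numpy as np, cv2
from plant import robot
from scipy.spatial.transform import Rotation as Ro
def ray(cam,px):
    m=robot.camera_model(cam);R=np.array(m['R']);t=np.array(m['t'])
    d=R.T@np.array([(px[0]-m['cx'])/m['fx'],(px[1]-m['cy'])/m['fy'],1]);return -R.T@t,d
def onz(cam,px,z):
    c,d=ray(cam,px);return c+d*(z-c[2])/d[2]
def proj(cam,X):
    m=robot.camera_model(cam);p=np.array(m['R'])@np.array(X)+np.array(m['t']);return np.array([m['fx']*p[0]/p[2]+m['cx'],m['fy']*p[1]/p[2]+m['cy']])
E
python3 - <<'E'
from h import *
np.set_printoptions(precision=4,suppress=True)
for c in('top','scene'):
    im=robot.read_camera(c);cv2.imwrite(f'pics/{c}0.png',im[:,:,::-1]);print(c,ray(c,(320,240)))
    for n in ['chest','drawer_left_front','drawer_right_front','lid_shoulder','lid','drawer_left','mallet','stone','chisel','wax','mug','glue']:
        for o in robot.outline_of(c,n)[:2]:
            r=cv2.minAreaRect(np.argwhere(o['pixels'])[:,::-1].astype(np.float32))
            print(n,round(o['conf'],2),np.round(o['pixel']),onz(c,o['pixel'],0.0),cv2.boxPoints(r).round().astype(int).tolist())
s=robot.read_state();print(s['t'],s['tool_pos'],s['orientation'],robot.grip_depth)
print(Ro.from_rotvec(s['orientation']).as_matrix())
E
```

```text
pics
top (array([0.389 , 0.0182, 1.3571]), array([ 0.0998, -0.0245, -0.9951]))
chest 0.58 [287. 173.] [0.6837 0.0645 0.    ] [[210, 209], [215, 128], [364, 138], [359, 219]]
chest 0.57 [321. 182.] [ 0.6629 -0.0156  0.    ] [[207, 247], [215, 122], [415, 136], [406, 261]]
drawer_left_front 0.78 [289. 236.] [0.5329 0.0562 0.    ] [[255, 243], [257, 218], [328, 223], [326, 248]]
drawer_right_front 0.67 [368. 243.] [ 0.5191 -0.1256  0.    ] [[328, 255], [330, 223], [402, 228], [400, 260]]
drawer_right_front 0.32 [489. 263.] [ 0.4759 -0.4073  0.    ] [[468, 246], [515, 246], [515, 281], [468, 281]]
lid_shoulder 0.8 [287. 175.] [0.6789 0.063  0.    ] [[209, 209], [215, 126], [364, 137], [358, 220]]
lid 0.96 [285. 172.] [0.6853 0.0673 0.    ] [[209, 208], [215, 126], [365, 138], [359, 220]]
drawer_left 0.68 [294. 234.] [0.5381 0.0467 0.    ] [[255, 243], [257, 217], [328, 222], [326, 248]]
drawer_left 0.39 [320. 183.] [ 0.6588 -0.0145  0.    ] [[207, 249], [215, 123], [415, 135], [407, 261]]
mallet 0.87 [457. 209.] [ 0.601  -0.3352  0.    ] [[433, 189], [480, 189], [480, 230], [433, 230]]
s
[... 1671 characters left out ...]
 365.] [0.6666 0.2134 0.    ] [[331, 378], [378, 307], [409, 327], [361, 399]]
stone 0.74 [372. 364.] [0.6644 0.213  0.    ] [[331, 379], [375, 306], [407, 325], [363, 398]]
chisel 0.98 [419. 349.] [0.5949 0.2744 0.    ] [[378, 401], [437, 301], [451, 309], [391, 409]]
wax 0.63 [434. 268.] [ 0.3902  0.2297 -0.    ] [[415, 246], [454, 246], [454, 287], [415, 287]]
mug 0.58 [163. 169.] [ 0.3823 -0.4673 -0.    ] [[144, 139], [169, 134], [184, 201], [160, 207]]
glue 0.72 [478. 333.] [0.5101 0.3588 0.    ] [[448, 364], [474, 285], [510, 297], [484, 376]]
1.3 [ 0.1384 -0.5838  0.1868] [-3.1203 -0.3649  0.    ] 0.0188
[[ 0.973   0.2307 -0.    ]
 [ 0.2307 -0.973   0.    ]
 [-0.     -0.     -1.    ]]
```

View pics/top0.png

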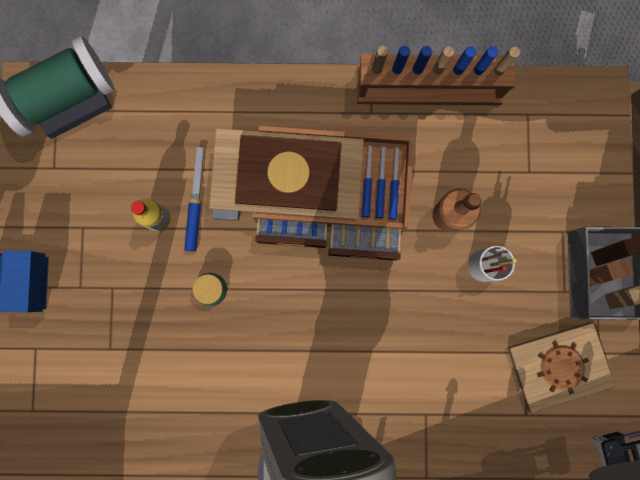

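View pics/scene0.png

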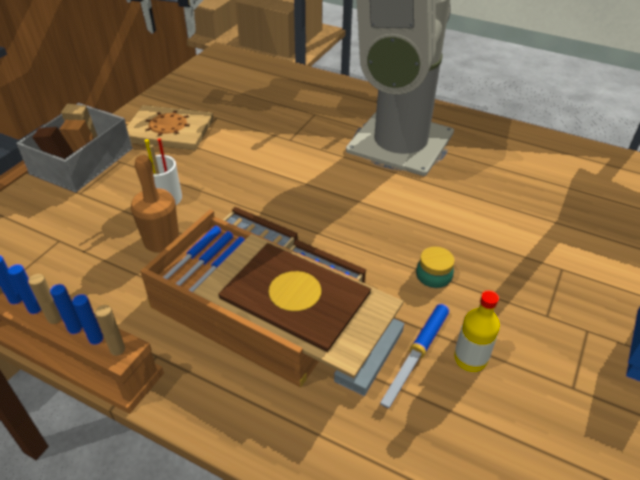

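The top view shows the lid open to the left: plate corners at about (215,129), (364,138), (359,219) and (209,209), dark field inside. Both drawers are out at the bottom edge, left front near row 243 and right near row 256. The mallet and mug stand clear on the right. The stone lies partly under the lid overhang at (226,214). The scene view agrees.

```bash
cat > est.py <<'E'
from h import *
from scipy.optimize import least_squares
im=cv2.imread('pics/top0.png').astype(int)
# field: dark pixels in lid area
g=im.sum(2); m=np.zeros(g.shape,np.uint8); m[125:215,205:362]=(g[125:215,205:362]<260)
n,l,st,ce=cv2.connectedComponentsWithStats(cv2.morphologyEx(m,cv2.MORPH_OPEN,np.ones((3,3))))
i=1+st[1:,4].argmax(); r=cv2.boxPoints(cv2.minAreaRect(np.argwhere(l==i)[:,::-1].astype(np.float32)))
print('field px',r.round(1).tolist(),st[i])
W=np.array([onz('top',p,.1105) for p in r]);print(W.round(4).tolist())
c=W.mean(0)[:2]
e=[(W[(k+1)%4]-W[k])[:2] for k in range(4)];print('sides',[round(float(np.linalg.norm(x)),4) for x in e])
L=max(e[:2],key=np.linalg.norm);yaw=np.arctan2(L[1],L[0])-np.pi/2;yaw=(yaw+np.pi/2)%np.pi-np.pi/2
P=np.array([onz('top',p,.0965) for p in [(215,129),(364,138),(359,219),(209,209)]]);print('plate',P.round(3).tolist())
ux=np.array([np.cos(yaw),np.sin(yaw)]);uy=np.array([-ux[1],ux[0]])
print('field c',c,'yaw',yaw,'shoulder',c+.11*uy)
for n in('drawer_left','drawer_right'):
    o=robot.outline_of('top',n)[0];q=np.argwhere(o['pixels'])[:,::-1]
    # lowest image pixels per column -> bottom of front face, z=.012
    B=[]
    for cc in np.unique(q[:,0])[4:-4]:
        B.append(onz('top',(cc,q[q[:,0]==cc,1].max()+.5),.012)[:2])
    B=np.array(B);x=B@ux-c@ux;y=B@uy-c@uy
    print(n,round(o['conf'],2),'face x rel field c',np.median(x),np.std(x),'y',y.min(),y.max(),'world mid',c+np.median(x)*ux+(y.min()+y.max())/2*uy, 'slope',np.arctan(np.polyfit(y,x,1)[0]))
E
python3 est.py
```

```text
field px [[234.10000610351562, 204.3000030517578], [240.10000610351562, 132.89999389648438], [342.5, 141.5], [336.6000061035156, 212.89999389648438]] [ 235  135  107   78 5786]
[[0.5894, 0.1726, 0.1105], [0.7463, 0.1628, 0.1105], [0.7294, -0.0599, 0.1105], [0.5728, -0.0476, 0.1105]]
sides [0.1573, 0.2234, 0.1571, 0.2209]
plate [[0.759, 0.22, 0.097], [0.741, -0.108, 0.097], [0.562, -0.097, 0.097], [0.581, 0.229, 0.097]]
field c [0.65948182 0.0569832 ] yaw -0.07589834929082873 shoulder [0.66782263 0.16666652]
drawer_left 0.68 face x rel field c -0.14729904258945126 0.0009735173502892914 y -0.08790705542694724 0.05544530830976181 world mid [0.51137612 0.05196808] slope -0.01604129522241877
drawer_right 0.93 face x rel field c -0.16217457771703067 0.0009253054452707945 y -0.2596984612399078 -0.11463842304435545 world mid [ 0.48358199 -0.11734944] slope -0.012838797770571168
```

Call:
carry_out --pt "0.034 -0.037 0 0 0 1.5" --pt "0.067 -0.075 0 0 0 3" --pt "0.1 -0.112 0 0 0 4.5" --pt "0.134 -0.149 0 0 0 6" --pt "0.167 -0.187 0 0 0 8" --pt "0.2 -0.224 0 0 0 10" --pt "0.233 -0.261 0 0 0 12" --pt "0.267 -0.298 0 0 0 14" --pt "0.3 -0.336 0 0 0 15" --pt "0.334 -0.373 0 0 0 16" --pt "0.367 -0.41 0 0 0 16.7" --pt "0.367 -0.41 0 0 0 16.7" --jaw 255 --force 20

```text
t: 2.9
tool_pos: [0.4019, -0.0975, 0.187]
orientation: [-3.14, 0.084, -0.001]
force: [-0.7, -0.5, -0.8]
opening: 0.0005
gripper_force: 0.0
```

Call:
carry_out --pt "0.01 0.005 0.03 0 0 0" --pt "0.02 0.01 0.06 0 0 0" --pt "0.03 0.015 0.09 0 0 0" --pt "0.04 0.016 0.12 0 0 0" --pt "0.044 0.016 0.142 0 0 0" --pt "0.044 0.016 0.142 0 0 0"

```text
t: 3.65
tool_pos: [0.4419, -0.1191, 0.0431]
orientation: [-3.139, 0.093, 0.006]
force: [-1.3, 0.5, -0.4]
opening: 0.0006
gripper_force: 0.0
```

```bash
python3 - <<'E'
from h import *
s=robot.read_state();print(s['tool_pos'],s['force'])
a=robot.read_camera('top')[150:300,180:440];b=robot.read_camera('scene')[170:320,170:430]
cv2.imwrite('pics/p1.png',cv2.resize(np.vstack([a,b])[:,:,::-1],None,fx=2,fy=2,interpolation=cv2.INTER_CUBIC))
E
```

```text
[ 0.4419311  -0.1191421   0.04306006] [-1.29691811  0.48513991 -0.35913442]
```

View pics/p1.png

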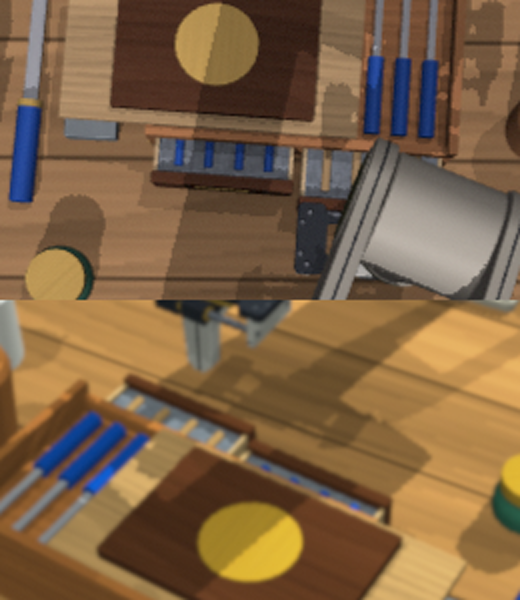

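The shut fingers hang in front of the right drawer face with clearance. Now I push slowly.

Call:
carry_out --pt "0.01 0 0 0 0 0" --pt "0.02 0 0 0 0 0" --pt "0.028 0 0 0 0 0" --pt "0.034 0 0 0 0 0" --pt "0.04 0 0 0 0 0" --pt "0.046 0 0 0 0 0" --pt "0.052 0 0 0 0 0" --pt "0.058 0 0 0 0 0" --pt "0.064 0 0 0 0 0" --pt "0.07 0 0 0 0 0"

```text
t: 5.0
tool_pos: [0.5142, -0.1229, 0.0448]
orientation: [3.14, -0.092, 0.0]
force: [0.5, 0.2, 0.1]
opening: 0.0004
gripper_force: 0.0
```

Call:
carry_out --pt "0.004 0 0 0 0 0" --pt "0.008 0 0 0 0 0" --pt "0.011 0 0 0 0 0"

```text
t: 5.38
tool_pos: [0.525, -0.1235, 0.0448]
orientation: [-3.14, 0.092, 0.0]
force: [0.3, -0.2, 0.5]
opening: 0.0001
gripper_force: 0.0
```

```bash
python3 - <<'E'
from h import *
s=robot.read_state();print(s['tool_pos'],s['force'])
a=robot.read_camera('top')[150:300,180:440];b=robot.read_camera('scene')[170:320,170:430]
cv2.imwrite('pics/p2.png',cv2.resize(np.vstack([a,b])[:,:,::-1],None,fx=2,fy=2,interpolation=cv2.INTER_CUBIC))
E
```

```text
[ 0.52501816 -0.12353207  0.04482801] [ 0.31065071 -0.17567398  0.48360051]
```

View pics/p2.png

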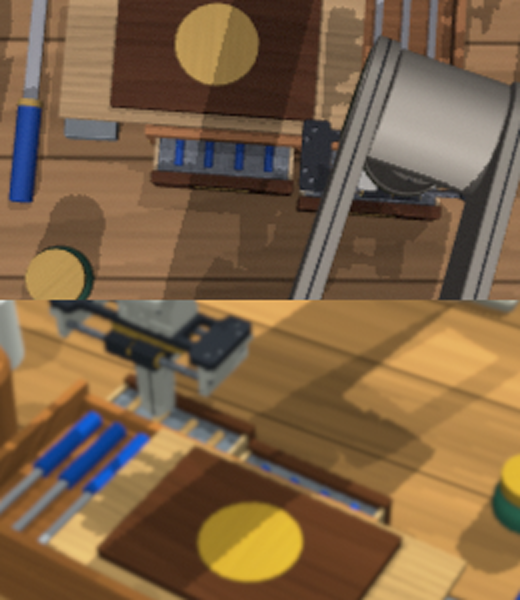

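```bash
python3 - <<'E'
from h import *
np.set_printoptions(precision=3,suppress=True)
s=robot.read_state();p=np.array(s['tool_pos']);print(p,proj('scene',p),proj('top',p))
print('seen tip bottom', onz('scene',(247,378/1-150),.045), onz('scene',(247,228),.07))
# scene: right drawer front top rear edge ; tops at z=.066
for c in('top','scene'):
  for n in('drawer_right','drawer_left'):
    for o in robot.outline_of(c,n)[:1]:
      q=np.argwhere(o['pixels'])[:,::-1];print(c,n,o['conf'],cv2.boxPoints(cv2.minAreaRect(q.astype(np.float32))).tolist())
for u,v in [(330,255),(401,259)]: print('front bottom/top from top cam',onz('top',(u,v),.012),onz('top',(u,v),.066))
for u,v in [(234,359/2-150+170+10)]: pass
# scene crop pixels (x/2+170,(y-300)/2+170): right front top edge ends (128,377),(254,432)
for u,v in [(128,377),(254,432),(250,455),(390,500)]:
  print('scene front top',onz('scene',(u/2+170,(v-300)/2+170),.066))
# top crop: front outline bottom (300,210),(437,218), top edge rear (300,196)
for u,v in [(300,210),(437,218),(300,197),(153,185),(292,194)]:
  print('top',onz('top',(u/2+180,v/2+150),.066),onz('top',(u/2+180,v/2+150),.012))
E
```

```text
[ 0.525 -0.124  0.045] [250.392 236.501] [368.69  238.446]
seen tip bottom [ 0.507 -0.143  0.045] [ 0.529 -0.127  0.07 ]
top drawer_right 0.84 [[328.5294189453125, 254.88235473632812], [330.9427490234375, 224.71542358398438], [402.2066650390625, 230.41653442382812], [399.7933349609375, 260.5834655761719]]
top drawer_left 0.96 [[256.48345947265625, 243.81492614746094], [257.80389404296875, 218.7265167236328], [327.13812255859375, 222.3756866455078], [325.81768798828125, 247.46409606933594]]
scene drawer_right 0.81 [[223.66566467285156, 219.75596618652344], [231.2279815673828, 202.6585235595703], [299.3121337890625, 232.7726593017578], [291.74981689453125, 249.87010192871094]]
scene drawer_left 0.84 [[290.60003662109375, 250.2000274658203], [296.03936767578125, 237.76722717285156], [369.06231689453125, 269.71478271484375], [363.62298583984375, 282.1475830078125]]
front bottom/top from top cam [ 0.489 -0.038  0.012] [ 0.485 -0.036  0.066]
front bottom/top from top cam [ 0.482 -0.201  0.012] [ 0.478 -0.193  0.066]
scene front top [ 0.487 -0.186  0.066]
scene front top [ 0.499 -0.029  0.066]
scene front top [ 0.529 -0.016  0.066]
scene front top [0.52  0.13  0.066]
top [ 0.485 -0.036  0.066] [ 0.489 -0.038  0.012]
top [ 0.478 -0.187  0.066] [ 0.482 -0.196  0.012]
top [ 0.5   -0.036  0.066] [ 0.504 -0.038  0.012]
top [0.512 0.127 0.066] [0.517 0.132 0.012]
top [ 0.503 -0.027  0.066] [ 0.508 -0.029  0.012]
```

```bash
python3 - <<'E'
from h import *
print('p1',proj('scene',(.4419,-.1191,.0431)),'seen',(205/2+170,70/2+170))
for z in(.045,.06,.07,.08):print(z,proj('scene',(.525,-.1235,z)),proj('scene',(.4419,-.1191,z)))
im=cv2.imread('pics/p2.png');im1=cv2.imread('pics/p1.png')
a=cv2.resize(im1[300:430,140:300],(640,520),interpolation=2)[:290];b=cv2.resize(im[340:470,90:250],(640,520),interpolation=2)[:290]
cv2.imwrite('pics/p3.png',np.vstack([a,b]))
s=robot.read_state();print({k:np.round(s[k],4).tolist() for k in('q','tool_pos','orientation','opening','force')})
E
```

```text
p1 [273.07004933 214.1117062 ] seen (272.5, 205.0)
0.045 [250.43267382 236.44448549] [273.02919472 213.44072327]
0.06 [249.89888158 231.06894958] [272.70365876 208.09422633]
0.07 [249.53788717 227.43356821] [272.48363264 204.48058883]
0.08 [249.17270304 223.75599434] [272.26115804 200.82673819]
{'q': [-0.3263, 0.0824, 1.8071, -0.0, 1.2522, 1.3032], 'tool_pos': [0.5246, -0.1235, 0.0448], 'orientation': [-3.1402, 0.0922, 0.0002], 'opening': 0.0008, 'force': [-0.335, 0.0028, 0.098]}
```

View pics/p3.png

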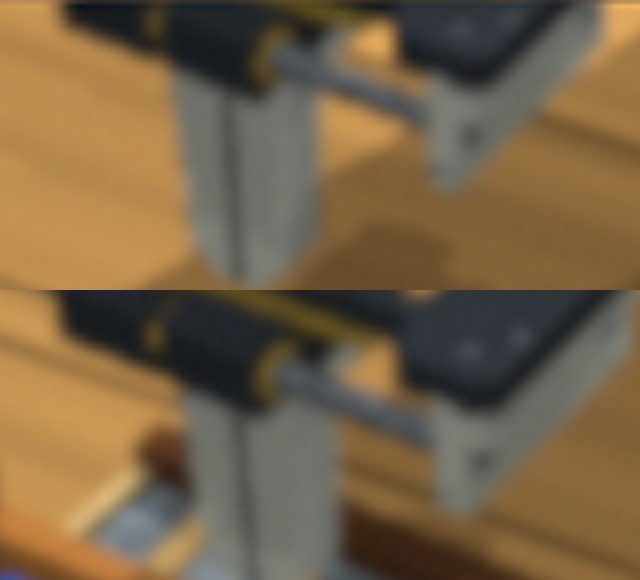

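The shut fingertips are at about (272,205) in the first scene view and end roughly 25 mm higher than the reported TCP. They slid over the drawer front without touching it. I'll lift, back off and come in lower.

Call:
carry_out --pt "0 0 -0.01 0 0 0" --pt "0 0 -0.02 0 0 0" --pt "-0.025 0 -0.02 0 0 0" --pt "-0.055 0 -0.02 0 0 0" --pt "-0.085 0 -0.02 0 0 0" --pt "-0.085 0 0.005 0 0 0" --pt "-0.085 0 0.022 0 0 0" --pt "-0.085 0 0.022 0 0 0"

```text
t: 6.68
tool_pos: [0.439, -0.1181, 0.0218]
orientation: [-3.139, 0.092, 0.004]
force: [0.7, 0.6, 0.2]
opening: 0.0004
gripper_force: 0.0
```

```bash
python3 - <<'E'
from h import *
s=robot.read_state();print(s['tool_pos'],s['force'],proj('scene',s['tool_pos']))
b=robot.read_camera('scene')[170:270,200:340]
cv2.imwrite('pics/p4.png',cv2.resize(b[:,:,::-1],None,fx=4,fy=4,interpolation=cv2.INTER_CUBIC))
E
```

```text
[ 0.43895251 -0.11810365  0.02175446] [0.66057246 0.56347693 0.17050282] [274.61644576 220.89377955]
```

View pics/p4.png

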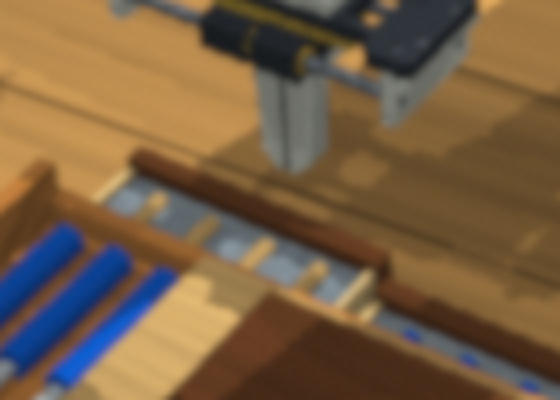

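Tips now end at about (273,213), i.e. about 45 mm above the bench, in front of the drawer face.

Call:
carry_out --pt "0.01 0 0 0 0 0" --pt "0.02 0 0 0 0 0" --pt "0.028 0 0 0 0 0" --pt "0.034 0 0 0 0 0" --pt "0.04 0 0 0 0 0" --pt "0.045 0 0 0 0 0" --pt "0.05 0 0 0 0 0"

```text
t: 7.6
tool_pos: [0.4899, -0.1215, 0.0227]
orientation: [-3.14, 0.092, 0.001]
force: [-2.3, -1.1, -0.3]
opening: 0.0006
gripper_force: 1.2
```

Call:
carry_out --pt "0.006 0 0 0 0 0" --pt "0.012 0 0 0 0 0" --pt "0.018 0 0 0 0 0" --pt "0.023 0 0 0 0 0" --pt "0.027 0 0 0 0 0" --pt "0.03 0 0 0 0 0"

```text
t: 8.35
tool_pos: [0.52, -0.1232, 0.0228]
orientation: [-3.14, 0.092, 0.0]
force: [-2.9, -1.1, -0.1]
opening: 0.0003
gripper_force: 1.1
```

Call:
carry_out --pt "0.002 0 0 0 0 0" --pt "0.004 0 0 0 0 0"

```text
t: 8.6
tool_pos: [0.5239, -0.1234, 0.0228]
orientation: [-3.14, 0.092, 0.0]
force: [-1.1, -1.9, -0.8]
opening: 0.0005
gripper_force: 1.1
```

Call:
carry_out --pt "0.002 0 0 0 0 0" --pt "0.004 0 0 0 0 0"

```text
t: 8.85
tool_pos: [0.5254, -0.1235, 0.0227]
orientation: [-3.14, 0.092, 0.008]
force: [-20.5, 1.1, 16.0]
opening: 0.0003
gripper_force: 10.3
```

Call:
carry_out --pt "0.002 0 0 0 0 0" --pt "0.003 0 0 0 0 0"

```text
t: 9.1
tool_pos: [0.5253, -0.1235, 0.0227]
orientation: [-3.139, 0.092, 0.018]
force: [-33.8, 1.3, 27.2]
opening: 0.0004
gripper_force: 17.2
```

The right drawer stopped hard at home. Backing off and moving to the left drawer.

Call:
carry_out --pt "-0.01 0 0 0 0 0" --pt "-0.03 0 0 0 0 0" --pt "-0.05 0 0 0 0 0" --pt "-0.07 0 0 0 0 0" --pt "-0.07 -0.045 0 0 0 0" --pt "-0.07 -0.09 0 0 0 0" --pt "-0.07 -0.135 0 0 0 0" --pt "-0.07 -0.172 0 0 0 0" --pt "-0.07 -0.172 0 0 0 0"

```text
t: 10.22
tool_pos: [0.4717, 0.0544, 0.0233]
orientation: [-3.139, 0.087, -0.003]
force: [-0.2, -1.0, -0.4]
opening: 0.0004
gripper_force: 0.0
```

Call:
carry_out --pt "0.008 0 0 0 0 0" --pt "0.016 0 0 0 0 0" --pt "0.022 0 0 0 0 0" --pt "0.028 0 0 0 0 0" --pt "0.034 0 0 0 0 0" --pt "0.04 0 0 0 0 0" --pt "0.045 0 0 0 0 0" --pt "0.05 0 0 0 0 0"

```text
t: 11.22
tool_pos: [0.5209, 0.0489, 0.0226]
orientation: [3.14, -0.092, -0.001]
force: [-2.5, -1.6, -0.4]
opening: 0.0007
gripper_force: 1.2
```

Call:
carry_out --pt "0.004 0 0 0 0 0" --pt "0.008 0 0 0 0 0" --pt "0.011 0 0 0 0 0" --pt "0.013 0 0 0 0 0" --pt "0.015 0 0 0 0 0"

```text
t: 11.85
tool_pos: [0.5359, 0.0482, 0.0228]
orientation: [-3.14, 0.092, 0.0]
force: [-1.5, -0.5, -0.5]
opening: 0.0004
gripper_force: 1.1
```

Call:
carry_out --pt "0.002 0 0 0 0 0" --pt "0.003 0 0 0 0 0"

```text
t: 12.1
tool_pos: [0.5364, 0.0482, 0.0227]
orientation: [-3.14, 0.092, 0.009]
force: [-19.0, 0.3, 13.5]
opening: 0.0005
gripper_force: 9.1
```

Both drawers are home. Now up and over to the lid plate beyond the shoulder.

Call:
carry_out --pt "-0.02 0 0 0 0 0" --pt "-0.045 0 0 0 0 0" --pt "-0.045 0 -0.05 0 0 0" --pt "-0.045 0 -0.1 0 0 0" --pt "-0.04 0 -0.15 0 0 0" --pt "-0.02 -0.04 -0.157 0 0 0" --pt "0.02 -0.08 -0.157 0 0 0" --pt "0.06 -0.115 -0.157 0 0 0" --pt "0.09 -0.14 -0.157 0 0 0" --pt "0.119 -0.156 -0.157 0 0 0" --pt "0.119 -0.156 -0.157 0 0 0"

```text
t: 13.48
tool_pos: [0.6682, 0.1979, 0.1788]
orientation: [-3.14, 0.091, -0.0]
force: [-0.2, 0.1, -1.1]
opening: 0.0004
gripper_force: 0.0
```

```bash
python3 - <<'E'
from h import *
s=robot.read_state();p=np.array(s['tool_pos']);print(p,s['force'],proj('scene',p),proj('scene',p+[0,0,.025]))
b=robot.read_camera('scene')[130:430,120:520]
a=robot.read_camera('top')[100:300,150:450]
cv2.imwrite('pics/p5.png',np.hstack([b,cv2.resize(a,(400,300))])[:,:,::-1])
for n in('mallet','stone','chisel','wax','mug','glue'):print(n,[np.round(o['pixel']).tolist() for o in robot.outline_of('scene',n)[:1]])
E
```

```text
[0.66822517 0.19788266 0.17881065] [-0.24557379  0.12074532 -1.09769072] [370.09673871 296.12898641] [371.19036136 285.40630908]
mallet [[152.0, 210.0]]
stone [[374.0, 364.0]]
chisel [[419.0, 346.0]]
wax [[440.0, 273.0]]
mug [[165.0, 170.0]]
glue [[482.0, 336.0]]
```

View pics/p5.png

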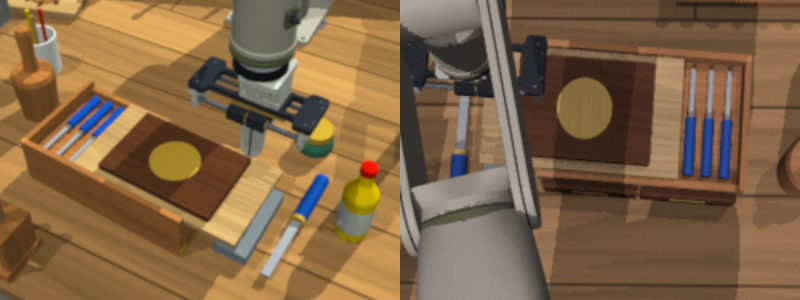

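Both drawers are shut. Tips are at about (373,287) in scene coordinates, above the plate beyond the field's left face, which matches a 25 mm height offset. Descending.

Call:
carry_out --pt "0 0 0.03 0 0 0" --pt "0 0 0.06 0 0 0" --pt "0 0 0.08 0 0 0" --pt "0 0 0.09 0 0 0" --pt "0 0 0.095 0 0 0" --pt "0 0 0.097 0 0 0"

```text
t: 14.62
tool_pos: [0.6674, 0.1968, 0.0836]
orientation: [-3.14, 0.092, -0.002]
force: [0.7, 0.7, -0.2]
opening: 0.0005
gripper_force: 0.0
```

Call:
carry_out --pt "0 0 0.002 0 0 0" --pt "0 0 0.004 0 0 0"

```text
t: 14.88
tool_pos: [0.6673, 0.1968, 0.0795]
orientation: [-3.14, 0.092, -0.002]
force: [-0.1, -0.1, -0.1]
opening: 0.0004
gripper_force: 0.0
```

Call:
carry_out --pt "0 0 0.001 0 0 0" --pt "0 0 0.002 0 0 0"

```text
t: 15.12
tool_pos: [0.6669, 0.1967, 0.0769]
orientation: [-3.14, 0.092, -0.0]
force: [-0.0, -0.7, 0.5]
opening: 0.0007
gripper_force: 0.0
```

Call:
carry_out --pt "0 0 0.001 0 0 0" --pt "0 0 0.002 0 0 0"

```text
t: 15.38
tool_pos: [0.6668, 0.1967, 0.0748]
orientation: [-3.14, 0.092, 0.0]
force: [-0.1, 0.6, -0.2]
opening: 0.0002
gripper_force: 0.0
```

Call:
carry_out --pt "0 0.005 0 0 0 0" --pt "0 0.01 0 0 0 0" --pt "0 0.015 0 0 0 0" --pt "0 0.02 0 0 0 0" --pt "0 0.025 0 0 0 0" --force 60

```text
t: 16.0
tool_pos: [0.6654, 0.1719, 0.075]
orientation: [-3.139, 0.092, -0.0]
force: [0.0, 3.3, 0.8]
opening: 0.0007
gripper_force: 1.1
```

Contact with the field face; pushing on.

Call:
carry_out --pt "0 0.006 0 0 0 0" --pt "0 0.012 0 0 0 0" --pt "0 0.018 0 0 0 0" --pt "0 0.024 0 0 0 0" --pt "0 0.03 0 0 0 0" --pt "0 0.036 0 0 0 0" --pt "0 0.042 0 0 0 0" --pt "0 0.048 0 0 0 0" --pt "0 0.054 0 0 0 0" --pt "0 0.06 0 0 0 0" --pt "0 0.066 0 0 0 0" --pt "0 0.07 0 0 0 0"

```text
t: 17.5
tool_pos: [0.6611, 0.1014, 0.0748]
orientation: [3.14, -0.092, -0.001]
force: [-2.1, 3.4, 2.8]
opening: 0.0006
gripper_force: 2.0
```

Call:
carry_out --pt "0 0.003 0 0 0 0" --pt "0 0.006 0 0 0 0" --pt "0 0.008 0 0 0 0"

```text
t: 17.88
tool_pos: [0.6606, 0.0938, 0.0748]
orientation: [3.14, -0.092, -0.0]
force: [-3.5, 3.0, 3.9]
opening: 0.0004
gripper_force: 2.0
```

Call:
carry_out --pt "0 0.002 0 0 0 0" --pt "0 0.004 0 0 0 0"

```text
t: 18.12
tool_pos: [0.6605, 0.0899, 0.0748]
orientation: [3.14, -0.092, -0.0]
force: [-2.9, 2.4, 2.9]
opening: 0.0006
gripper_force: 2.0
```

Call:
carry_out --pt "0 0.003 0 0 0 0" --pt "0 0.005 0 0 0 0"

```text
t: 18.38
tool_pos: [0.6602, 0.0846, 0.0748]
orientation: [3.14, -0.092, -0.0]
force: [-3.0, 2.9, 2.6]
opening: 0.0009
gripper_force: 2.0
```

Call:
carry_out --pt "0 0.002 0 0 0 0" --pt "0 0.004 0 0 0 0"

```text
t: 18.62
tool_pos: [0.66, 0.0808, 0.0748]
orientation: [3.14, -0.092, 0.0]
force: [-3.7, 2.3, 3.4]
opening: 0.0007
gripper_force: 1.9
```

Call:
carry_out --pt "0 0.002 0 0 0 0" --pt "0 0.004 0 0 0 0"

```text
t: 18.88
tool_pos: [0.6598, 0.0787, 0.0749]
orientation: [-3.137, 0.091, -0.0]
force: [-2.9, 13.8, 3.0]
opening: 0.0003
gripper_force: 5.6
```

Call:
carry_out --pt "0 0.002 0 0 0 0" --pt "0 0.004 0 0 0 0"

```text
t: 19.12
tool_pos: [0.6598, 0.0782, 0.0751]
orientation: [-3.133, 0.089, -0.001]
force: [-1.5, 24.4, 3.6]
opening: 0.0004
gripper_force: 10.0
```

```bash
python3 - <<'E'
from h import *
s=robot.read_state();print(s['tool_pos'],s['force'])
b=robot.read_camera('scene')[130:430,120:520]
a=robot.read_camera('top')[100:300,150:450]
cv2.imwrite('pics/p6.png',np.hstack([b,cv2.resize(a,(400,300))])[:,:,::-1])
E
```

```text
[0.65981495 0.07823964 0.07509261] [-1.47553121 24.35779538  3.55747093]
```

View pics/p6.png

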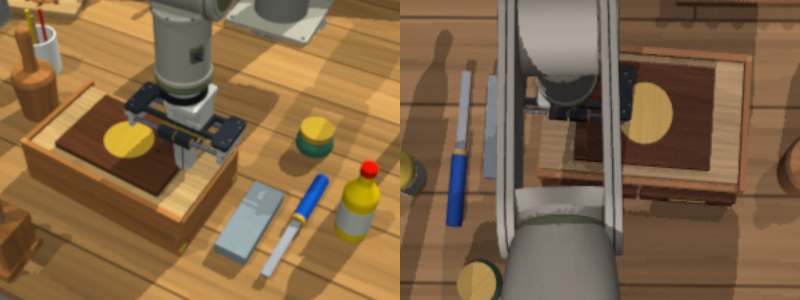

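The lid sits against its stop and the plate fills the case. Backing off and lifting.

Call:
carry_out --pt "0 -0.006 0 0 0 0" --pt "0 -0.014 0 0 0 0" --pt "0 -0.02 -0.01 0 0 0" --pt "0 -0.02 -0.05 0 0 0" --pt "0 -0.02 -0.1 0 0 0" --pt "0 -0.02 -0.15 0 0 0" --pt "-0.05 -0.02 -0.17 0 0 0" --pt "-0.11 -0.02 -0.17 0 0 0" --pt "-0.17 -0.02 -0.17 0 0 0" --pt "-0.22 -0.02 -0.17 0 0 0" --pt "-0.22 -0.02 -0.17 0 0 0"

```text
t: 20.6
tool_pos: [0.439, 0.1059, 0.2458]
orientation: [-3.14, 0.091, -0.003]
force: [1.3, -0.1, 0.1]
opening: 0.0003
gripper_force: 0.0
```

```bash
python3 - <<'E'
from h import *
s=robot.read_state();print(s['t'],s['tool_pos'],s['force'])
a=robot.read_camera('scene')[130:430,120:520]
b=robot.read_camera('top')[100:300,150:450]
cv2.imwrite('pics/p7.png',np.hstack([a,cv2.resize(b,(400,300))])[:,:,::-1])
for n in('mallet','stone','chisel','wax','mug','glue'):print(n,[np.round(o['pixel']).tolist() for o in robot.outline_of('scene',n)[:1]])
E
```

```text
20.6 [0.43902052 0.10587957 0.24581949] [ 1.33978971 -0.05760363  0.10324388]
mallet [[152.0, 209.0]]
stone [[368.0, 352.0]]
chisel [[421.0, 348.0]]
wax [[436.0, 267.0]]
mug [[167.0, 171.0]]
glue []
```

View pics/p7.png

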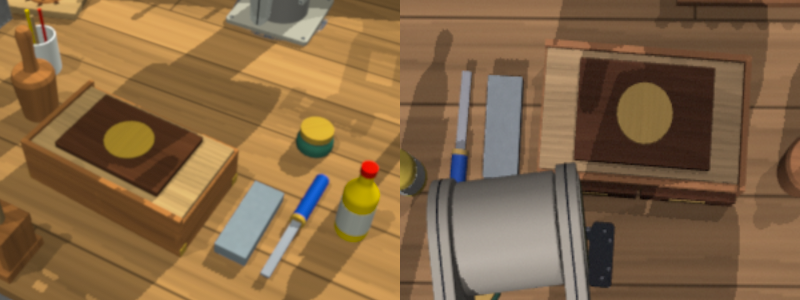

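The drawers and lid are shut, the things around the chest are where they were, and the arm is clear.

```bash
python3 -c "
from plant import robot
print(robot.close_job())"
```

```text
the job is handed in; nothing more can be done
None
```

I pushed both drawers home and then slid the lid shut, each to its hard stop; the last pictures show the things around the chest where they were and the arm clear, and the job is handed in (no verdict was returned).

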